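# Roll down the seam clips of a tilted instrument case

## Task

Take the spring-loaded seam roller out of its forked rest, hold it square to the sloping case and set its wheel on one end of the seam, beyond the last clip; then, pressing steadily but gently on its spring, roll it along to the other end without lifting it so that all five clips are pushed flush, using only the tool and not the fingers. Then lift it off and hang it gently back in its rest by its collar, upright, and let go. Leave the tray, spool and bottle where they are.

Things in the scene. Friction and masses are not known exactly. Their poses are not given: they have to be found in the camera images.
- tool: seam roller, 0.28 kg, hanging upright. Origin: centre of the collar's underside; z up the handle, x along the wheel's axle, y the rolling direction. Steel collar 56 (x) x 60 (y) x 6 mm just above the origin; above it a black square handle 26 x 26 mm, from 6 to 80 mm above the origin; below it a 20 mm round neck, then the sprung fork (37 mm along x, 18 along y) with the wheel
- plunger (a joint): how far the tool's plunger is pushed in, m: 0 extended, 0.012 bottomed; the spring starts at 4.2 N and adds 0.7 N per mm. About 0.004 to 0.008 is right for rolling
- wheel_center (a point): centre of the tool's black rubber wheel, 28 mm diameter, 30 mm wide. With the spring extended it is 70 mm below the tool's origin (wheel's lowest point 84 mm below). Rolling on the seam, it is 14 mm above the flanges
- rest: fixed forked rest: dark base plate 100 x 100 x 8 mm, two upright aluminium cheeks along x, 70 mm long, 8 mm thick, 40 mm apart, tops 100 mm above the origin. Origin: centre of the underside, z up, y across the cheeks. The tool hangs between them, collar on their tops, axle along rest x: tool origin at about (0, 0, 0.100) in this frame
- rest_seat (a point): point on the rest, midway between the cheek tops, 100 mm above its base: where the tool's origin belongs when it hangs
- jig: fixed dark steel service jig, base plate 200 x 290 x 8 mm with side brackets, holding an aluminium instrument case at 30 degrees. Origin: centre of the underside, z up; the low edge of the case is towards -x (the robot)
- panel: aluminium case 170 x 250 x 45 mm in the jig. Origin: middle of the seam, level with the flange tops, 135 mm above the bench; y along the seam, x up the slope, z square out of the face. Seam: two steel flanges 14 mm wide at x = -13 and +13 mm, y -112 to +112 mm, 3 mm above the case; clips stand in the 12 mm channel between. Flat beyond the end clips: |y| 83 to 112 mm
- clip0 (a joint): clip 0: a domed steel clip 9 mm wide across the seam, about 20 mm long at its foot, in the seam channel at panel y = -68 mm; joint value is how far it is pushed in, m: 0 stands 4 mm proud of the flanges, 0.004 flush. Takes about 5 N and stays where it is left
- clip1 (a joint): clip 1: a domed steel clip 9 mm wide across the seam, about 20 mm long at its foot, in the seam channel at panel y = -34 mm; joint value is how far it is pushed in, m: 0 stands 4 mm proud of the flanges, 0.004 flush. Takes about 5 N and stays where it is left
- clip2 (a joint): clip 2: a domed steel clip 9 mm wide across the seam, about 20 mm long at its foot, in the seam channel at panel y = 0 mm; joint value is how far it is pushed in, m: 0 stands 4 mm proud of the flanges, 0.004 flush. Takes about 5 N and stays where it is left
- clip3 (a joint): clip 3: a domed steel clip 9 mm wide across the seam, about 20 mm long at its foot, in the seam channel at panel y = 34 mm; joint value is how far it is pushed in, m: 0 stands 4 mm proud of the flanges, 0.004 flush. Takes about 5 N and stays where it is left
- clip4 (a joint): clip 4: a domed steel clip 9 mm wide across the seam, about 20 mm long at its foot, in the seam channel at panel y = 68 mm; joint value is how far it is pushed in, m: 0 stands 4 mm proud of the flanges, 0.004 flush. Takes about 5 N and stays where it is left
- parts_tray: bystander: loose grey divided plastic tray 100 x 100 x 45 mm, origin under its centre
- spool: bystander: loose metal solder spool, 56 mm diameter, 40 mm tall, origin under its centre
- flux: bystander: loose white bottle with a red cap, 52 mm diameter, 130 mm tall, origin under its centre
Not all that is in view belongs to the job. Leave any purple look-alike of the tool alone.

How it is judged:
On the way, in this order (a step that is already met when the one before it is completed fails the run):
1. the tool is lifted clear of its rest, 40 mm or more (z of tool in the frame of rest above 0.14 m), for 0.1 s.
2. all clips still up (under 2 mm), the wheel touches one end of the seam (over 76 mm from its middle), centred within 12 mm, tool square to the face within 15 degrees (z of wheel_center in the frame of panel below 0.02 m and x of wheel_center in the frame of panel between -0.012 and 0.012 m and angle between the z axis of tool and the z axis of panel, either way round below 0.26 rad and (y of wheel_center in the frame of panel above 0.076 m or y of wheel_center in the frame of panel below -0.076 m) and contact force between tool and jig above 1 N and value of joint each of clip0, clip1, clip2, clip3, clip4 below 0.002 m), for 0.1 s.
3. the wheel passes the middle of the seam (within 17 mm), pressed on it with over 3 N, centred and square as before (z of wheel_center in the frame of panel below 0.02 m and x of wheel_center in the frame of panel between -0.012 and 0.012 m and angle between the z axis of tool and the z axis of panel, either way round below 0.26 rad and y of wheel_center in the frame of panel between -0.017 and 0.017 m and contact force between tool and jig above 3 N), for 0.05 s.
4. all five clips pushed in by 3.2 mm or more, the wheel still touching the seam over 55 mm from its middle, centred and square as before (value of joint each of clip0, clip1, clip2, clip3, clip4 above 0.0032 m and z of wheel_center in the frame of panel below 0.02 m and x of wheel_center in the frame of panel between -0.012 and 0.012 m and angle between the z axis of tool and the z axis of panel, either way round below 0.26 rad and (y of wheel_center in the frame of panel above 0.055 m or y of wheel_center in the frame of panel below -0.055 m) and contact force between tool and jig above 1 N), for 0.05 s.
At the end, for the whole second after the job is handed in: All five clips are pushed in by 3.2 mm or more (of 4 mm), and the tool hangs still in its rest: collar on the cheek tops (height within 5 mm), within 22 mm of the rest's centre along the cheeks and 12 mm across, upright within 0.1 rad (value of joint each of clip0, clip1, clip2, clip3, clip4 above 0.0032 m and z of tool in the frame of rest between 0.095 and 0.105 m and x of tool in the frame of rest between -0.022 and 0.022 m and y of tool in the frame of rest between -0.012 and 0.012 m and angle between tool's own z axis and vertical below 0.1 rad and linear speed of tool below 0.02 m/s); the robot touches nothing.
It fails at once if the wheel is lifted off the seam (its centre more than 25 mm out from the flanges) when an end clip is down but not yet all five are (value of joint any of clip0, clip4 above 0.0032 m and not (value of joint each of clip0, clip1, clip2, clip3, clip4 above 0.0032 m) and z of wheel_center in the frame of panel above 0.025 m).
It fails at once if the tool is pressed on the case or jig with more than 25 N (contact force between tool and jig above 25 N).
It fails at once if the fingers or arm push on the case, clips or jig (more than 2 N) (contact force between any of the fingers, the arm and jig above 2 N).
It fails at once if the tool is dropped or slammed into its rest (over 0.45 m/s within 20 mm of hanging) (distance between tool and rest_seat below 0.02 m and linear speed of tool above 0.45 m/s).
It fails at once if the tray, spool or bottle is moved by more than 20 mm (distance of any of parts_tray, spool, flux from where it was at the start of the episode above 0.02 m).
It also fails if it takes over 58 s, if anything falls off the work surface, if the arm or the gripper's body presses on something with over 40 N, if the wrist force passes 120 N, or if a joint passes its speed limit or range.

## Robot

A 6-joint arm with a two-finger parallel gripper is mounted at the origin on the work surface. World frame = base frame: x ahead of the robot, y to its left, z up, the work surface at z = 0. Lengths are in m, angles in rad, forces in N, time in s.
With the tool pointing down it reaches from about 0.35 to 0.775 m from the base axis. Payload 5.5 kg.
Tool frame: the origin (TCP) lies between the finger pads, 19 mm behind the fingertips; this is the grasp point; y points along the fingers, z is the direction in which the jaws open and shut, and the axes are right-handed (so a half turn about y gives the same grasp; the last joint's range is limited). The gripper opens to 85 mm and grips with 20 to 120 N. Pads are 22 mm wide; open, the fingers measure 114 mm over their backs; the gripper's body (76 mm by 85 mm) begins 54 mm behind the grasp point. The pads swing forward as they close: fully open they stand 13 mm farther back than shut.
Start: joints at [-1.284, 0.313, 0.046, 1.304, 0, 1.431], TCP at [0.238, -0.523, 0.25] pointing down, gripper open.
Joint ranges: [-2.76, 2.76], [-0.86, 1.69], [-1.03, 1.26], [-2.2, 2.34], [-1.47, 1.5], [-3.14, 3.14]. Speed limits (rad/s): [2.57, 2.57, 3.14, 3.14, 3.14, 3.14].

## Interface

Orientations are given as a 3x3 rotation matrix whose columns are the frame's x, y, z axes.
In Python, from workcell import get_obs, cams, order gives the robot as it stands.
- The arm moves only by the shell command python3 -m inch 'ROWS' [OPENING] [FORCE]. ROWS is JSON, a list of rows, each an object with "xyz": the shift along the tool's x, y, z as a fraction of full scale, a list of three; "angular": the turn, a rotation vector about the tool's x, y, z as a fraction of full scale, a list of three. In form: [{"xyz": [x, y, z], "angular": [rx, ry, rz]}, ...]. A call has 1 to 20 rows; each row shifts and turns the pose as measured when the row begins, along the tool's axes as they then stand; what a row does not reach is not made up. Full scale, the value 1, is 50 cm for a shift and 360 degrees for a turn. A row lasts 1/10 s, in which the tool goes at most 50 mm and 8.59 degrees, less where a joint would pass 70% of its speed; a pose out of reach is approached as far as the arm can. A call with a number of a shift or a turn outside -1 to 1 is refused whole. A call with a gripper value outside its range is refused whole. OPENING is the gripper's target within -1 to 1 (shut at 1, half-way at 0, fully open at -1), set as the call begins (- or left out, the last holds). The fingers move at their own pace and stop on an object; FORCE is the grip in N (left out, the last holds). Time passes only in rows, so rows that do not move let the fingers close. It gives the time, the measured TCP pose, the force and the opening at its end, in the units of the state.
- get_obs(): the state, without advancing time (a new reading comes with each control period).
- cams.camera(name): name is "scene" or "top"; returns the picture (384x512x3 uint8, blue, green, red); there is no depth.
- cams.camera_model(name): a dict with "fovy" (degrees; the focal length in pixels is half the picture's height over the tangent of half this angle, whatever the lens; pixels are square), "cx", "cy" (the principal point, pixels), "eye" and "attitude" of the camera in the world. Camera axes: x right, y down, z forward; pixel columns grow to the right and rows downward; lengths in m; the calibration is good to about 2 mm. A picture is of the moment at which its call begins. camera_model takes no time and is no camera call.
- order.job_done(): hands the job in, once; it reports no verdict.
The state is a dict: "clock": time; "qpos": joint angles; "qvel": joint speeds; "joint_efforts": joint torques, N m; "tool_pos": TCP position; "orientation": TCP orientation; "contact_force": force on the tool from outside, world axes, zero at the start; "wrist_torque": the same for the moment, N m; "width": finger opening in m.
Only numpy, scipy, OpenCV 4.12 (cv2) and the standard library are available. Lean on these libraries where they do the work, as an engineer would, in place of code of your own. Each camera call takes 0.05 s, during which the arm holds its last target. There are 200 camera calls.

## Working session

There is one attempt and no reset: what is moved stays moved. The work goes in short steps, Python scripts to look and compute and a shell command to move; the robot and the scene stay as the last step left them, time stands still between calls to the robot, and variables do not carry over. Pictures are saved under pics/ and viewed, about 8 in all and at most 12, crops included, and the job is handed in when it is done.

```bash
mkdir -p pics; ls
python3 - <<'E'
from workcell import get_obs,cams
import cv2
print(get_obs())
for n in("scene","top"):
    print(n,cams.camera_model(n)); cv2.imwrite(f"pics/{n}0.png",cams.camera(n))
E
```

```text
pics
{'clock': 0.0, 'qpos': array([-1.28361199e+00,  3.14035377e-01,  4.49620704e-02,  1.30362347e+00,
       -2.65897936e-05,  1.43120609e+00]), 'qvel': array([ 0.00032887,  0.00099223,  0.00230872,  0.00010455, -0.00036792,
        0.00186683]), 'joint_efforts': array([ 2.46350874e-04, -4.80624712e+01,  2.98535246e+01,  1.93631148e-02,
        1.73717917e-04,  2.07147632e-07]), 'tool_pos': array([ 0.23786141, -0.52295062,  0.24908205]), 'orientation': array([[-9.10305662e-01, -5.63809079e-04,  4.13936329e-01],
       [-4.13936644e-01,  1.81508617e-03, -9.10303883e-01],
       [-2.38092513e-04, -9.99998194e-01, -1.88566446e-03]]), 'contact_force': array([-0.27966512, -0.13666323,  0.56665665]), 'wrist_torque': array([-0.0326562 , -0.02635958, -0.00368671]), 'width': 0.08505996788637074}
scene {'fovy': 53.209257330978744, 'cx': 260.99722193717326, 'cy': 181.50126673408093, 'eye': array([1.00815374, 0.77590344, 0.70751425]), 'attitude': array([[-0.84553285,  0.3038312 , -0.43904533],
       [ 0.53386072,  0.4936976 , -0.68648045],
       [ 0.00818145, -0.81483083, -0.57964108]])}
top {'fovy': 48.729776215342774, 'cx': 255.03698203729994, 'cy': 187.71044964279795, 'eye': array([0.33700773, 0.04249317, 1.11185456]), 'attitude': array([[-0.03937743, -0.97227745,  0.23049074],
       [-0.99920127,  0.03988424, -0.00246184],
       [-0.00679936, -0.23040359, -0.9730714 ]])}
```

View pics/scene0.png

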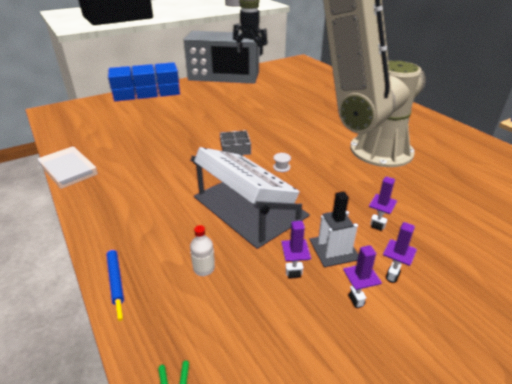

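View pics/top0.png

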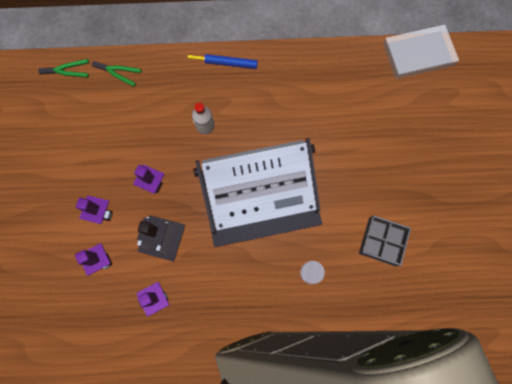

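The real tool has a black handle and stands in the rest, at top (150,229) and scene (340,208). The look-alikes are four purple tools at top (148,178), (94,208), (92,258) and (152,298), which I leave alone. Next I take close crops to check the choice and measure.

Run:
```python
import cv2,numpy as np
t=cv2.imread("pics/top0.png");s=cv2.imread("pics/scene0.png")
a=cv2.resize(t[130:250,70:330],None,fx=3,fy=3,interpolation=cv2.INTER_CUBIC)
b=cv2.resize(s[180:280,280:420],None,fx=4,fy=4,interpolation=cv2.INTER_CUBIC)
c=cv2.resize(t[200:280,120:200],None,fx=6,fy=6,interpolation=cv2.INTER_CUBIC)
d=cv2.resize(t[135:250,190:325],None,fx=5,fy=5,interpolation=cv2.INTER_CUBIC)
def grid(im,x0,y0,f):
    for x in range(0,im.shape[1]//f,10): cv2.putText(im,str(x0+x),(x*f,10),0,.35,(0,0,255),1); cv2.line(im,(x*f,12),(x*f,18),(0,0,255))
    for y in range(0,im.shape[0]//f,10): cv2.putText(im,str(y0+y),(0,y*f+4),0,.35,(0,0,255),1); cv2.line(im,(24,y*f),(30,y*f),(0,0,255))
    return im
b=grid(b,280,180,4);c=grid(c,120,200,6);d=grid(d,190,135,5)
b2=np.zeros((480,560,3),np.uint8);b2[:400]=b
# one canvas <=800x600
c2=cv2.resize(c,(400,400));
cv2.imwrite("pics/rest.png",np.hstack([c2[:, :],cv2.resize(b,(400,286)).copy() if 0 else b[:,80:480]]))
cv2.imwrite("pics/jig.png",d)
```

```text
(no output)
```

View pics/rest.png

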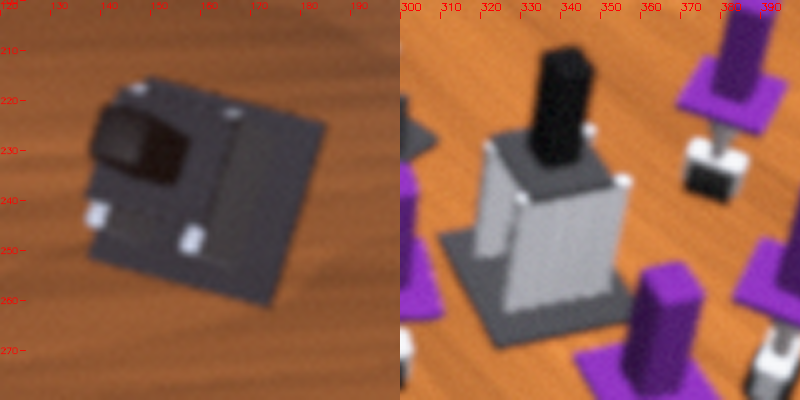

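View pics/jig.png

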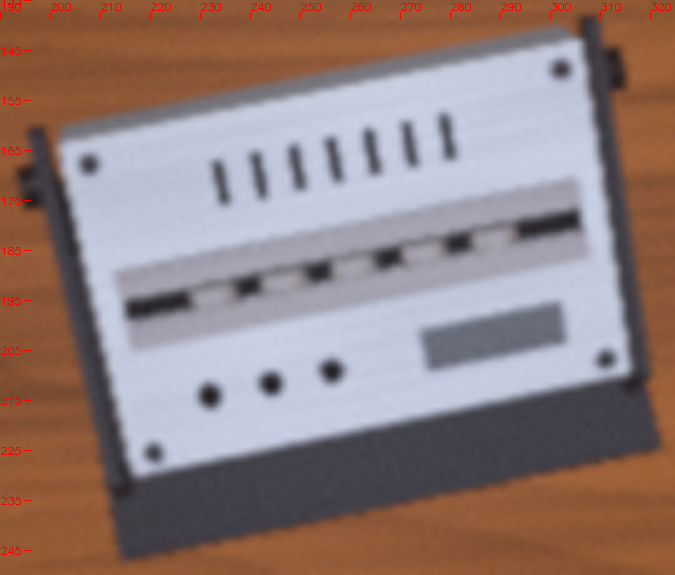

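Both crops show the black-handled tool in the rest. Cheek tips are at top px (147.5,217.8), (166.5,222.5), (139.3,243) and (158.3,248). Flange corners are at (213,189), (305.4,171), (307.6,186.6) and (216.6,204.8).

```bash
cat > h.py <<'E'
import numpy as np
from workcell import get_obs,cams
from scipy.optimize import least_squares
from scipy.spatial.transform import Rotation as R
def proj(n,P):
    m=cams.camera_model(n); f=192/np.tan(np.radians(m["fovy"])/2)
    c=(np.atleast_2d(P)-m["eye"])@m["attitude"]
    return c[:,:2]/c[:,2:]*f+[m["cx"],m["cy"]]
def Rz(a): return R.from_euler('z',a).as_matrix()
E
cat > fit.py <<'E'
from h import *
tips_top=np.array([[147.5,217.8],[166.5,222.5],[139.3,243],[158.3,248]])
tips_sc=np.array([[322.5,216.8],[347,212.5],[330.2,230],[356,225.3]])
L=np.array([[31.5,24,100],[31.5,-24,100],[-31.5,24,100],[-31.5,-24,100]])/1e3
W=lambda p:L@Rz(p[2]).T+[p[0],p[1],0]
def best(p):  # order-free for the scene view
    q=proj("scene",W(p)); d=np.linalg.norm(q[:,None]-tips_sc[None],axis=2).argmin(1); return q-tips_sc[d]
r=least_squares(lambda p:(proj("top",W(p))-tips_top).ravel(),[.4,.25,0])
print("rest top",r.x,r.fun.round(1)); print("scene resid",best(r.x).round(1).ravel())
r2=least_squares(lambda p:np.r_[(proj("top",W(p))-tips_top).ravel(),best(p).ravel()],r.x)
print("rest both",r2.x,r2.fun.round(1))
F=np.array([[20,112,0],[20,-112,0],[-20,-112,0],[-20,112,0]])/1e3
fp=np.array([[213,189],[305.4,171],[307.6,186.6],[216.6,204.8]])
Rt=R.from_euler('y',-30,degrees=True).as_matrix()
WJ=lambda p:F@(Rz(p[2])@Rt).T+[p[0],p[1],p[3] if len(p)>3 else .135]
j=least_squares(lambda p:(proj("top",WJ(p))-fp).ravel(),[.5,0,0]);print("panel",j.x,j.fun.round(1))
for y in(-.068,.068): print(proj("top",(Rz(j.x[2])@Rt@[0,y,.004])+[*j.x[:2],.135]))
print("scene corners",proj("scene",WJ(j.x)).round(1).ravel())
E
python3 fit.py
python3 - <<'E'
import cv2
s=cv2.imread("pics/scene0.png")
b=cv2.resize(s[140:240,185:315],None,fx=6,fy=6,interpolation=cv2.INTER_CUBIC)
for x in range(0,130,10): cv2.putText(b,str(185+x),(x*6,10),0,.35,(0,0,255),1)
for y in range(0,100,10): cv2.putText(b,str(140+y),(0,y*6+4),0,.35,(0,0,255),1)
cv2.imwrite("pics/jigs.png",b)
E
```

```text
rest top [ 0.47591927  0.2888452  -0.29579854] [-0.  -0.2 -0.1  0.1 -0.  -0.1  0.2  0.1]
scene resid [-0.2 -1.  -0.5 -0.7 -1.4 -0.9 -1.3 -0.7]
rest both [ 0.4757264   0.29021591 -0.30252697] [-0.5 -0.1 -0.6  0.3 -0.7 -0.  -0.5  0.2  0.1 -0.7 -0.1 -0.5 -1.  -0.5
 -0.7 -0.4]
panel [0.56750914 0.02625538 0.15930834] [-0.4  0.1  0.4 -0.3  0.6  0.  -0.6  0.1]
[[289.21468483 182.7437827 ]]
[[232.7183154  193.91171127]]
scene corners [272.6 185.6 219.2 150.5 229.1 152.5 282.2 186.7]
```

View pics/jigs.png

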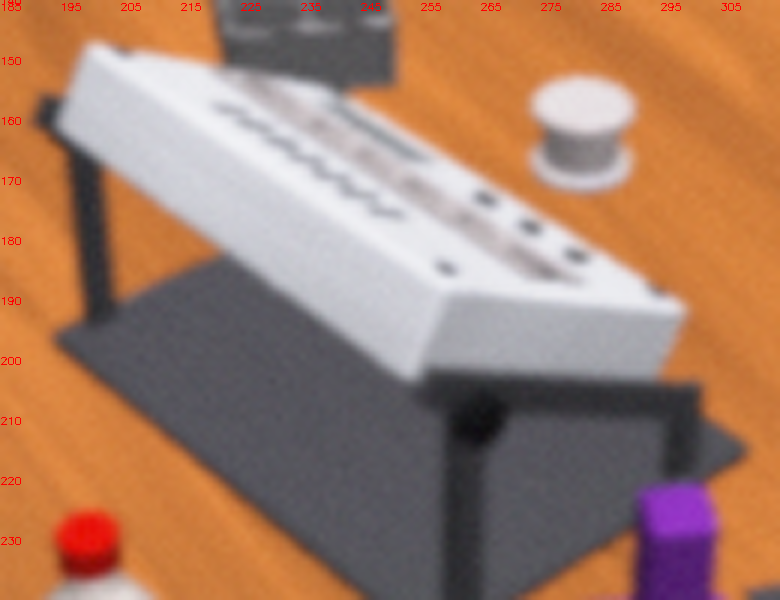

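Two views agree to about 2 mm: rest seat (0.476, 0.2895, 0.100), yaw about -0.30; panel origin (0.5675, 0.026, 0.135), yaw 0.159. I use a helper that converts a goal into tool-axis fractions. First I move over to the rest side.

```bash
cat >> h.py <<'E'
REST=np.array([.4758,.2893,.100]); RY=-.299; PAN=np.array([.5675,.0263,.135]); PY=.159
def frame(zup,jaw):   # TCP orientation: fingers (y) against zup, jaws along jaw
    y=-zup/np.linalg.norm(zup); z=jaw-y*(jaw@y); z/=np.linalg.norm(z); return np.c_[np.cross(y,z),y,z]
GR=frame(np.array([0,0,1.]),Rz(RY)[:,1])
PR=Rz(PY)@R.from_euler('y',-30,degrees=True).as_matrix()
GP=frame(PR[:,2],PR[:,1])
def to(pos,Rg=None):
    o=get_obs(); Ro=o["orientation"]
    d=Ro.T@(np.array(pos)-o["tool_pos"])/.5
    a=R.from_matrix(Ro.T@(Ro if Rg is None else Rg)).as_rotvec()/(2*np.pi)
    print("t",round(o["clock"],2),"pos",o["tool_pos"].round(4),"F",o["contact_force"].round(1),"w",round(o["width"],4),"| need xyz",d.round(4),"ang",a.round(4),"q",o["qpos"].round(2))
E
python3 -c "
from h import *
to(REST+[0,0,.19],GR)"
```

```text
t 0.1 pos [ 0.2379 -0.523   0.2492] F [-0.1 -0.6 -0.3] w 0.0855 | need xyz [-1.1056 -0.0793 -1.2821] ang [ 1.000e-04 -3.845e-01 -3.000e-04] q [-1.28  0.31  0.05  1.3  -0.    1.43]
```

```bash
python3 -m inch '[{"xyz":[0,-0.04,0],"angular":[0,0,0]},{"xyz":[0,-0.04,0],"angular":[0,0,0]},{"xyz":[-0.06,0,-0.07],"angular":[0,0,0]},{"xyz":[-0.06,0,-0.07],"angular":[0,0,0]},{"xyz":[-0.06,0,-0.07],"angular":[0,0,0]},{"xyz":[-0.06,0,-0.07],"angular":[0,0,0]},{"xyz":[-0.06,0,-0.07],"angular":[0,0,0]},{"xyz":[-0.06,0,-0.07],"angular":[0,0,0]},{"xyz":[-0.06,0,-0.07],"angular":[0,0,0]},{"xyz":[-0.06,0,-0.07],"angular":[0,0,0]},{"xyz":[-0.06,0,-0.07],"angular":[0,0,0]},{"xyz":[-0.06,0,-0.07],"angular":[0,0,0]},{"xyz":[-0.06,0,-0.07],"angular":[0,0,0]},{"xyz":[-0.06,0,-0.07],"angular":[0,0,0]},{"xyz":[-0.06,0,-0.07],"angular":[0,0,0]},{"xyz":[-0.06,0,-0.07],"angular":[0,0,0]}]' -1 60
python3 -m inch '[{"xyz":[0,0,0],"angular":[0,-0.023,0]},{"xyz":[0,0,0],"angular":[0,-0.023,0]},{"xyz":[0,0,0],"angular":[0,-0.023,0]},{"xyz":[0,0,0],"angular":[0,-0.023,0]},{"xyz":[0,0,0],"angular":[0,-0.023,0]},{"xyz":[0,0,0],"angular":[0,-0.023,0]},{"xyz":[0,0,0],"angular":[0,-0.023,0]},{"xyz":[0,0,0],"angular":[0,-0.023,0]},{"xyz":[0,0,0],"angular":[0,-0.023,0]},{"xyz":[0,0,0],"angular":[0,-0.023,0]},{"xyz":[0,0,0],"angular":[0,-0.023,0]},{"xyz":[0,0,0],"angular":[0,-0.023,0]},{"xyz":[0,0,0],"angular":[0,-0.023,0]},{"xyz":[0,0,0],"angular":[0,-0.023,0]},{"xyz":[0,0,0],"angular":[0,-0.023,0]},{"xyz":[0,0,0],"angular":[0,-0.023,0]}]'
python3 -c "
from h import *
to(REST+[0,0,.19],GR)"
```

```text
clock: 1.7
tool_pos: [0.4212, 0.1154, 0.288]
orientation: [[-0.916, -0.002, 0.402], [-0.402, 0.009, -0.916], [-0.002, -1.0, -0.009]]
contact_force: [1.2, -0.6, -0.3]
width: 0.0854
clock: 3.3
tool_pos: [0.4167, 0.1237, 0.2812]
orientation: [[0.947, -0.017, 0.322], [-0.321, 0.009, 0.947], [-0.019, -1.0, 0.003]]
contact_force: [-0.2, -0.8, -0.4]
width: 0.0857
t 3.3 pos [0.4167 0.1237 0.2812] F [-0.2 -0.8 -0.4] w 0.0857 | need xyz [ 0.0052 -0.0167  0.3516] ang [-0.0005 -0.0045 -0.003 ] q [ 0.1   0.04 -0.21  1.34  0.01  0.42]
```

```bash
python3 -m inch '[{"xyz":[0.001,-0.002,0.06],"angular":[0,-0.0045,-0.003]},{"xyz":[0.001,-0.002,0.06],"angular":[0,0,0]},{"xyz":[0.001,-0.003,0.06],"angular":[0,0,0]},{"xyz":[0.001,-0.003,0.06],"angular":[0,0,0]},{"xyz":[0.001,-0.003,0.06],"angular":[0,0,0]},{"xyz":[0,-0.003,0.05],"angular":[0,0,0]},{"xyz":[0,0,0],"angular":[0,0,0]}]'
python3 -c "
from h import *
to(REST+[0,0,.04],GR)"
```

```text
clock: 4.0
tool_pos: [0.4714, 0.295, 0.2865]
orientation: [[0.956, -0.003, 0.293], [-0.293, 0.001, 0.956], [-0.003, -1.0, -0.0]]
contact_force: [-0.7, -0.6, 0.3]
width: 0.0853
t 4.0 pos [0.4714 0.295  0.2865] F [-0.7 -0.6  0.3] w 0.0853 | need xyz [ 0.0127  0.293  -0.0082] ang [ 0.0001  0.0002 -0.0005] q [0.41 0.27 0.08 1.38 0.   0.71]
```

```bash
python3 -m inch '[{"xyz":[0.0065,0,-0.004],"angular":[0,0,0]},{"xyz":[0.006,0,-0.004],"angular":[0,0,0]},{"xyz":[0,0.05,0],"angular":[0,0,0]},{"xyz":[0,0.05,0],"angular":[0,0,0]},{"xyz":[0,0.05,0],"angular":[0,0,0]},{"xyz":[0,0.05,0],"angular":[0,0,0]},{"xyz":[0,0.05,0],"angular":[0,0,0]},{"xyz":[0,0,0],"angular":[0,0,0]}]'
python3 - <<'E'
from h import *
import cv2
to(REST+[0,0,.04],GR)
t=cams.camera("top");s=cams.camera("scene")
a=cv2.resize(s[120:270,270:420],(560,560),interpolation=cv2.INTER_CUBIC)
cv2.imwrite("pics/grasp.png",a)
E
```

```text
clock: 4.8
tool_pos: [0.4755, 0.2804, 0.1584]
orientation: [[0.954, -0.003, 0.301], [-0.301, -0.002, 0.954], [-0.002, -1.0, -0.002]]
contact_force: [-0.6, -0.2, -0.7]
width: 0.0856
t 4.8 pos [0.4755 0.2804 0.1584] F [-0.6 -0.2 -0.7] w 0.0856 | need xyz [-0.0048  0.0368  0.0171] ang [ 0.0004 -0.0011 -0.0004] q [ 0.39  0.32 -0.18  1.08 -0.    0.69]
```

View pics/grasp.png

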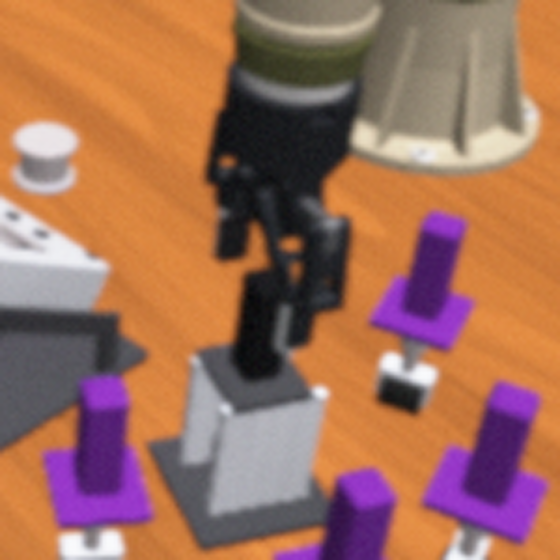

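The picture shows the fingers straddling the handle, about 8 mm off towards -jaw. I correct that, descend and close.

```bash
python3 -m inch '[{"xyz":[-0.0024,0,0.0085],"angular":[0,-0.001,0]},{"xyz":[-0.0024,0,0.0085],"angular":[0,0,0]},{"xyz":[0,0.018,0],"angular":[0,0,0]},{"xyz":[0,0.018,0],"angular":[0,0,0]},{"xyz":[0,0,0],"angular":[0,0,0]}]'
python3 -c "
from h import *
to(REST+[0,0,.04],GR)"
```

```text
clock: 5.4
tool_pos: [0.4815, 0.2922, 0.1485]
orientation: [[0.956, 0.011, 0.295], [-0.295, 0.005, 0.956], [0.01, -1.0, 0.008]]
contact_force: [-0.7, -0.4, -0.3]
width: 0.0852
t 5.4 pos [0.4815 0.2922 0.1485] F [-0.7 -0.4 -0.3] w 0.0852 | need xyz [-0.0093  0.0168 -0.009 ] ang [-0.0012 -0.      0.0015] q [ 0.4   0.33 -0.18  1.04 -0.    0.7 ]
```

```bash
python3 -m inch '[{"xyz":[-0.005,0.008,-0.005],"angular":[-0.0012,0,0.0015]},{"xyz":[-0.004,0.008,-0.004],"angular":[0,0,0]},{"xyz":[0,0,0],"angular":[0,0,0]},{"xyz":[0,0,0],"angular":[0,0,0]}]'
python3 -c "
from h import *
to(REST+[0,0,.04],GR)"
```

```text
clock: 5.8
tool_pos: [0.4747, 0.2888, 0.139]
orientation: [[0.956, -0.003, 0.294], [-0.294, -0.001, 0.956], [-0.002, -1.0, -0.002]]
contact_force: [0.7, -0.2, 0.5]
width: 0.0855
t 5.8 pos [0.4747 0.2888 0.139 ] F [ 0.7 -0.2  0.5] w 0.0855 | need xyz [ 0.0018 -0.0021  0.0016] ang [ 0.0003  0.     -0.0003] q [ 0.4   0.34 -0.2   1.04  0.    0.7 ]
```

```bash
python3 -m inch '[{"xyz":[0.001,0,0.001],"angular":[0,0,0]},{"xyz":[0,0,0],"angular":[0,0,0]},{"xyz":[0,0,0],"angular":[0,0,0]},{"xyz":[0,0,0],"angular":[0,0,0]},{"xyz":[0,0,0],"angular":[0,0,0]},{"xyz":[0,0,0],"angular":[0,0,0]},{"xyz":[0,0,0],"angular":[0,0,0]},{"xyz":[0,0,0],"angular":[0,0,0]},{"xyz":[0,0,0],"angular":[0,0,0]},{"xyz":[0,0,0],"angular":[0,0,0]}]' 1 90
python3 -c "
from h import *
to(REST+[0,0,.24],GR)"
```

```text
clock: 6.8
tool_pos: [0.4759, 0.2894, 0.1397]
orientation: [[0.956, -0.001, 0.294], [-0.294, -0.0, 0.956], [-0.001, -1.0, -0.001]]
contact_force: [-1.1, 0.2, -0.2]
width: 0.0248
t 6.8 pos [0.4759 0.2894 0.1397] F [-1.1  0.2 -0.2] w 0.0248 | need xyz [-0.0005 -0.4006 -0.0005] ang [ 0.0001  0.     -0.0001] q [ 0.4   0.34 -0.2   1.04  0.    0.7 ]
```

Gripped: width 25 mm, TCP 39.7 mm above the collar. Now I lift.

```bash
python3 -m inch '[{"xyz":[0,-0.02,0],"angular":[0,0,0]},{"xyz":[0,-0.03,0],"angular":[0,0,0]},{"xyz":[0,-0.05,0],"angular":[0,0,0]},{"xyz":[0,-0.05,0],"angular":[0,0,0]},{"xyz":[0,-0.05,0],"angular":[0,0,0]},{"xyz":[0,-0.05,0],"angular":[0,0,0]},{"xyz":[0,-0.05,0],"angular":[0,0,0]},{"xyz":[0,-0.05,0],"angular":[0,0,0]},{"xyz":[0,-0.05,0],"angular":[0,0,0]},{"xyz":[0,0,0],"angular":[0,0,0]}]'
python3 - <<'E'
from h import *
D=.0397+.084
for e in(1,-1):
    P=PAN+PR@[0,e*.098,D+.06]; print(e,P); to(P,GP)
E
```

```text
clock: 7.8
tool_pos: [0.4725, 0.2877, 0.3473]
orientation: [[0.956, -0.012, 0.295], [-0.295, -0.005, 0.956], [-0.01, -1.0, -0.008]]
contact_force: [0.2, 1.3, -2.3]
width: 0.0251
1 [0.46129216 0.10852115 0.29408887]
t 7.8 pos [0.4725 0.2877 0.3473] F [ 0.2  1.3 -2.3] w 0.0251 | need xyz [ 0.0852  0.1084 -0.3482] ang [ 0.02   -0.071  -0.0837] q [0.4  0.28 0.23 1.54 0.   0.7 ]
-1 [ 0.49232501 -0.08500653  0.29408887]
t 7.8 pos [0.4725 0.2877 0.3473] F [ 0.2  1.3 -2.3] w 0.0251 | need xyz [ 0.2585  0.1096 -0.6998] ang [ 0.02   -0.071  -0.0837] q [0.4  0.28 0.23 1.54 0.   0.7 ]
```

```bash
python3 -m inch '[{"xyz":[0.015,0,-0.06],"angular":[0,0,0]},{"xyz":[0.015,0,-0.06],"angular":[0,0,0]},{"xyz":[0.015,0,-0.06],"angular":[0,0,0]},{"xyz":[0.015,0,-0.06],"angular":[0,0,0]},{"xyz":[0.015,0,-0.06],"angular":[0,0,0]},{"xyz":[0.01,0,-0.05],"angular":[0,0,0]},{"xyz":[0,0,0],"angular":[0.0029,-0.0101,-0.012]},{"xyz":[0,0,0],"angular":[0.0029,-0.0101,-0.012]},{"xyz":[0,0,0],"angular":[0.0029,-0.0101,-0.012]},{"xyz":[0,0,0],"angular":[0.0029,-0.0101,-0.012]},{"xyz":[0,0,0],"angular":[0.0029,-0.0101,-0.012]},{"xyz":[0,0,0],"angular":[0.0029,-0.0101,-0.012]},{"xyz":[0,0,0],"angular":[0.0029,-0.0101,-0.012]},{"xyz":[0,0,0],"angular":[0,0,0]}]'
python3 - <<'E'
from h import *
D=.0397+.084
to(PAN+PR@[0,.098,D+.04],GP)
E
```

```text
clock: 9.2
tool_pos: [0.4503, 0.1003, 0.3237]
orientation: [[0.859, 0.482, -0.174], [0.152, 0.084, 0.985], [0.489, -0.872, -0.001]]
contact_force: [-0.4, -0.2, -3.0]
width: 0.0246
t 9.2 pos [0.4503 0.1003 0.3237] F [-0.4 -0.2 -3. ] w 0.0246 | need xyz [-0.0071  0.1037  0.0123] ang [-0.0011  0.0023 -0.002 ] q [-0.01 -0.33 -0.54  0.85  0.09 -0.16]
```

```bash
python3 -m inch '[{"xyz":[-0.0035,0.02,0.006],"angular":[-0.0011,0.0023,-0.002]},{"xyz":[-0.0035,0.03,0.006],"angular":[0,0,0]},{"xyz":[0,0.03,0],"angular":[0,0,0]},{"xyz":[0,0.02,0],"angular":[0,0,0]},{"xyz":[0,0,0],"angular":[0,0,0]},{"xyz":[0,0,0],"angular":[0,0,0]}]'
python3 - <<'E'
from h import *
import cv2
D=.0397+.084
to(PAN+PR@[0,.098,D+.015],GP)
o=get_obs();w=o["tool_pos"]+o["orientation"][:,1]*(.0397+.07)
print("wheel pred panel",PR.T@(w-PAN),"px top",proj("top",w),"scene",proj("scene",w))
t=cams.camera("top");s=cams.camera("scene")
a=np.hstack([cv2.resize(t[130:230,180:280],(400,400),interpolation=2),cv2.resize(s[110:210,220:320],(400,400),interpolation=2)])
cv2.imwrite("pics/over.png",a)
E
```

```text
clock: 9.8
tool_pos: [0.4682, 0.1091, 0.272]
orientation: [[0.865, 0.48, -0.148], [0.128, 0.075, 0.989], [0.486, -0.874, 0.003]]
contact_force: [0.4, -0.2, -3.7]
width: 0.0248
t 9.8 pos [0.4682 0.1091 0.272 ] F [ 0.4 -0.2 -3.7] w 0.0248 | need xyz [0.0109 0.0446 0.0013] ang [ 0.0004 -0.0017 -0.0025] q [ 0.02 -0.26 -0.63  0.71  0.06 -0.11]
wheel pred panel [-0.0068689   0.09719706  0.05141385] px top [[221.40450136 205.43610041]] scene [[283.0560715  165.67861838]]
```

View pics/over.png

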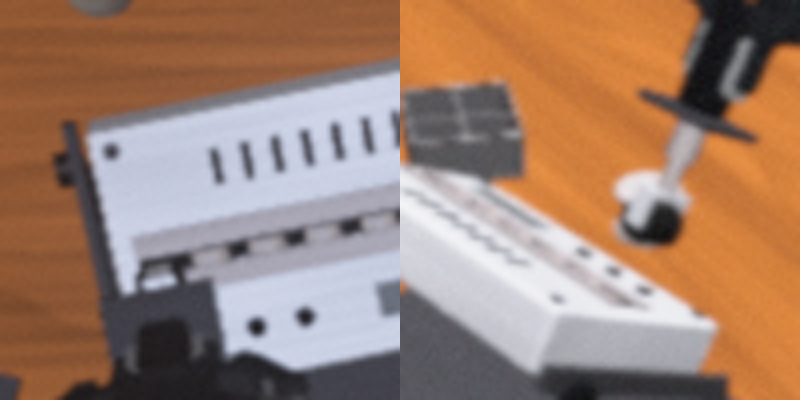

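The wheel is at scene px (283.7,165.5), predicted (283.1,165.7), so the grasp and model hold. Next I correct and come close.

```bash
cat > w.py <<'E'
from h import *
import sys
y,gap=float(sys.argv[1]),float(sys.argv[2])
D=.0397+.084
o=get_obs();w=o["tool_pos"]+o["orientation"][:,1]*D
print("wheel bottom in panel mm",(PR.T@(w-PAN)*1e3).round(1),"F panel",(PR.T@o["contact_force"]).round(1))
to(PAN+PR@[0,y,D+gap],GP)
E
python3 -m inch '[{"xyz":[0.0055,0.01,0],"angular":[0.0004,-0.0017,-0.0025]},{"xyz":[0.0055,0.01,0],"angular":[0,0,0]},{"xyz":[0,0.012,0],"angular":[0,0,0]},{"xyz":[0,0.012,0],"angular":[0,0,0]},{"xyz":[0,0,0],"angular":[0,0,0]},{"xyz":[0,0,0],"angular":[0,0,0]}]'
python3 w.py .098 .005
```

```text
clock: 10.5
tool_pos: [0.4858, 0.1113, 0.2579]
orientation: [[0.853, 0.497, -0.157], [0.136, 0.079, 0.988], [0.503, -0.864, -0.001]]
contact_force: [0.7, -0.1, -2.0]
width: 0.0251
wheel bottom in panel mm [ 3.7 96.8 16.4] F panel [-0.4 -0.2 -2. ]
t 10.5 pos [0.4858 0.1113 0.2579] F [ 0.7 -0.1 -2. ] w 0.0251 | need xyz [-0.0066  0.0227  0.0022] ang [ 0.0002 -0.0001  0.0006] q [ 0.03 -0.23 -0.65  0.63  0.07 -0.11]
```

```bash
python3 -m inch '[{"xyz":[-0.006,0.006,0.002],"angular":[0,0,0.0006]},{"xyz":[0,0.008,0],"angular":[0,0,0]},{"xyz":[0,0.008,0],"angular":[0,0,0]},{"xyz":[0,0,0],"angular":[0,0,0]},{"xyz":[0,0,0],"angular":[0,0,0]}]'
python3 w.py .098 0
```

```text
clock: 11.0
tool_pos: [0.4885, 0.113, 0.2459]
orientation: [[0.855, 0.493, -0.157], [0.136, 0.078, 0.988], [0.5, -0.866, -0.0]]
contact_force: [-0.5, 0.6, -3.4]
width: 0.0249
wheel bottom in panel mm [-0.3 98.   4.5] F panel [-2.1  0.7 -2.8]
t 11.0 pos [0.4885 0.113  0.2459] F [-0.5  0.6 -3.4] w 0.0249 | need xyz [ 0.0005  0.0089 -0.0002] ang [ 0.0002 -0.0001 -0.0001] q [ 0.03 -0.21 -0.66  0.6   0.06 -0.11]
```

```bash
python3 -m inch '[{"xyz":[0,0.004,0],"angular":[0,0,0]},{"xyz":[0,0.004,0],"angular":[0,0,0]},{"xyz":[0,0.002,0],"angular":[0,0,0]},{"xyz":[0,0,0],"angular":[0,0,0]},{"xyz":[0,0,0],"angular":[0,0,0]}]'
python3 w.py .098 -.006; sleep 0; python3 -m inch '[{"xyz":[0,0.002,0],"angular":[0,0,0]},{"xyz":[0,0.002,0],"angular":[0,0,0]},{"xyz":[0,0,0],"angular":[0,0,0]}]'
python3 w.py .098 -.006
```

```text
clock: 11.5
tool_pos: [0.4911, 0.1134, 0.2421]
orientation: [[0.855, 0.494, -0.157], [0.136, 0.078, 0.988], [0.5, -0.866, -0.001]]
contact_force: [-3.2, -1.4, 1.4]
width: 0.0252
wheel bottom in panel mm [ 0.3 97.9 -0.1] F panel [-2.3 -0.9  2.9]
t 11.5 pos [0.4911 0.1134 0.2421] F [-3.2 -1.4  1.4] w 0.0252 | need xyz [-0.0004  0.0118 -0.0001] ang [ 0.0002 -0.0001  0.0001] q [ 0.03 -0.21 -0.67  0.59  0.06 -0.11]
clock: 11.8
tool_pos: [0.4919, 0.1135, 0.2408]
orientation: [[0.855, 0.495, -0.157], [0.136, 0.078, 0.988], [0.501, -0.866, -0.001]]
contact_force: [-4.5, -0.6, 1.9]
width: 0.025
wheel bottom in panel mm [ 0.3 97.9 -1.7] F panel [-3.   0.1  4. ]
t 11.8 pos [0.4919 0.1135 0.2408] F [-4.5 -0.6  1.9] w 0.025 | need xyz [-0.0005  0.0087 -0.0002] ang [ 0.0002 -0.0001  0.0001] q [ 0.03 -0.2  -0.67  0.58  0.06 -0.11]
```

```bash
python3 -m inch '[{"xyz":[0,0.004,0],"angular":[0,0,0]},{"xyz":[0,0.004,0],"angular":[0,0,0]},{"xyz":[0,0.002,0],"angular":[0,0,0]},{"xyz":[0,0,0],"angular":[0,0,0]}]'
python3 w.py .098 -.006; python3 -m inch '[{"xyz":[0,0,0],"angular":[0,0,0]},{"xyz":[0,0,0],"angular":[0,0,0]}]'
python3 w.py .098 -.006
```

```text
clock: 12.2
tool_pos: [0.4942, 0.1139, 0.237]
orientation: [[0.855, 0.495, -0.157], [0.136, 0.078, 0.988], [0.501, -0.865, -0.001]]
contact_force: [-6.6, -0.9, 4.4]
width: 0.0253
wheel bottom in panel mm [ 0.5 97.9 -6.2] F panel [-3.6  0.1  7.2]
t 12.2 pos [0.4942 0.1139 0.237 ] F [-6.6 -0.9  4.4] w 0.0253 | need xyz [-0.0007 -0.0003 -0.0002] ang [ 0.0003 -0.0001  0.0002] q [ 0.03 -0.2  -0.68  0.57  0.06 -0.11]
clock: 12.4
tool_pos: [0.494, 0.1139, 0.2373]
orientation: [[0.855, 0.495, -0.157], [0.136, 0.078, 0.988], [0.501, -0.865, -0.001]]
contact_force: [-6.8, -1.0, 3.3]
width: 0.025
wheel bottom in panel mm [ 0.4 97.9 -5.8] F panel [-4.3  0.1  6.3]
t 12.4 pos [0.494  0.1139 0.2373] F [-6.8 -1.   3.3] w 0.025 | need xyz [-0.0006  0.0004 -0.0003] ang [ 0.0003 -0.0001  0.0002] q [ 0.03 -0.2  -0.68  0.57  0.06 -0.11]
```

Contact at about 5.8 mm of plunger travel and about 9 N. Now I roll towards -y, in stages.

```bash
python3 -m inch '[{"xyz":[0,0.0003,-0.006],"angular":[0,0,0]},{"xyz":[0,0.0003,-0.006],"angular":[0,0,0]},{"xyz":[0,0.0003,-0.006],"angular":[0,0,0]},{"xyz":[0,0.0003,-0.006],"angular":[0,0,0]},{"xyz":[0,0.0003,-0.006],"angular":[0,0,0]},{"xyz":[0,0.0003,-0.006],"angular":[0,0,0]}]'
python3 w.py .04 -.006
```

```text
clock: 13.0
tool_pos: [0.4966, 0.0966, 0.2376]
orientation: [[0.854, 0.495, -0.159], [0.138, 0.08, 0.987], [0.502, -0.865, -0.0]]
contact_force: [-5.1, 0.7, 3.8]
width: 0.0253
wheel bottom in panel mm [ 0.6 80.7 -5.4] F panel [-2.3  1.5  5.7]
t 13.0 pos [0.4966 0.0966 0.2376] F [-5.1  0.7  3.8] w 0.0253 | need xyz [-0.0007  0.0012 -0.0814] ang [-0.      0.0001  0.0003] q [-0.02 -0.2  -0.68  0.58  0.09 -0.15]
```

```bash
python3 -m inch '[{"xyz":[0,0.001,-0.007],"angular":[0,0,0]},{"xyz":[0,0.0008,-0.007],"angular":[0,0,0]},{"xyz":[0,0.0005,-0.007],"angular":[0,0,0]},{"xyz":[0,0.0005,-0.007],"angular":[0,0,0]},{"xyz":[0,0.0005,-0.007],"angular":[0,0,0]},{"xyz":[0,0.0005,-0.007],"angular":[0,0,0]},{"xyz":[0,0.0005,-0.007],"angular":[0,0,0]},{"xyz":[0,0.0005,-0.007],"angular":[0,0,0]}]'
python3 w.py .04 -.006
```

```text
clock: 13.8
tool_pos: [0.5012, 0.0708, 0.2369]
orientation: [[0.853, 0.495, -0.164], [0.139, 0.086, 0.986], [0.503, -0.864, 0.005]]
contact_force: [-6.7, -1.0, 4.4]
width: 0.0253
wheel bottom in panel mm [ 0.8 55.3 -6.2] F panel [-3.7  0.   7.2]
t 13.8 pos [0.5012 0.0708 0.2369] F [-6.7 -1.   4.4] w 0.0253 | need xyz [-0.0009 -0.0007 -0.0289] ang [-0.0011  0.0004  0.0005] q [-0.09 -0.2  -0.68  0.58  0.13 -0.22]
```

```bash
python3 -m inch '[{"xyz":[-0.0009,0.0003,-0.007],"angular":[-0.0005,0.0002,0.0003]},{"xyz":[0,0.0003,-0.007],"angular":[-0.0005,0.0002,0.0002]},{"xyz":[0,0.0003,-0.007],"angular":[-0.0002,0,0]},{"xyz":[0,0.0003,-0.007],"angular":[-0.0002,0,0]},{"xyz":[0,0.0003,-0.007],"angular":[-0.0002,0,0]},{"xyz":[0,0.0003,-0.007],"angular":[-0.0002,0,0]},{"xyz":[0,0.0003,-0.007],"angular":[-0.0002,0,0]},{"xyz":[0,0.0003,-0.007],"angular":[-0.0002,0,0]},{"xyz":[0,0.0003,-0.007],"angular":[-0.0002,0,0]},{"xyz":[0,0.0003,-0.007],"angular":[-0.0002,0,0]},{"xyz":[0,0.0003,-0.007],"angular":[-0.0002,0,0]},{"xyz":[0,0.0003,-0.007],"angular":[-0.0002,0,0]}]'
python3 w.py 0 -.006
```

```text
clock: 15.0
tool_pos: [0.5078, 0.0291, 0.2378]
orientation: [[0.854, 0.497, -0.154], [0.138, 0.07, 0.988], [0.502, -0.865, -0.009]]
contact_force: [-6.4, 2.0, 3.4]
width: 0.0251
wheel bottom in panel mm [ 1.  11.1 -5.4] F panel [-3.6  3.   5.9]
t 15.0 pos [0.5078 0.0291 0.2378] F [-6.4  2.   3.4] w 0.0251 | need xyz [-0.0015  0.0014 -0.0245] ang [0.0015 0.0001 0.0004] q [-0.19 -0.19 -0.67  0.59  0.16 -0.31]
```

```bash
python3 -m inch '[{"xyz":[-0.001,0.0012,-0.007],"angular":[0.0008,0,0.0003]},{"xyz":[-0.0005,0.0006,-0.007],"angular":[0.0005,0,0]},{"xyz":[0,0.0004,-0.007],"angular":[0,0,0]},{"xyz":[0,0.0004,-0.007],"angular":[0,0,0]},{"xyz":[0,0.0004,-0.007],"angular":[0,0,0]},{"xyz":[0,0.0004,-0.007],"angular":[0,0,0]},{"xyz":[0,0.0004,-0.007],"angular":[0,0,0]},{"xyz":[0,0.0004,-0.007],"angular":[0,0,0]},{"xyz":[0,0.0004,-0.007],"angular":[0,0,0]},{"xyz":[0,0.0004,-0.007],"angular":[0,0,0]}]'
python3 w.py -.06 -.006
```

```text
clock: 16.0
tool_pos: [0.5138, -0.0064, 0.2376]
orientation: [[0.854, 0.496, -0.159], [0.138, 0.078, 0.987], [0.502, -0.865, -0.001]]
contact_force: [-6.8, 2.7, 4.5]
width: 0.0251
wheel bottom in panel mm [  1.2 -23.9  -5.8] F panel [-3.2  3.8  7. ]
t 16.0 pos [ 0.5138 -0.0064  0.2376] F [-6.8  2.7  4.5] w 0.0251 | need xyz [-0.0019  0.0006 -0.0724] ang [0.0002 0.0001 0.0004] q [-0.29 -0.17 -0.65  0.61  0.22 -0.4 ]
```

```bash
python3 -m inch '[{"xyz":[-0.001,0.0008,-0.007],"angular":[0,0,0.0003]},{"xyz":[-0.001,0.0006,-0.007],"angular":[0,0,0]},{"xyz":[-0.0005,0.0005,-0.007],"angular":[0,0,0]},{"xyz":[0,0.0005,-0.007],"angular":[0,0,0]},{"xyz":[0,0.0005,-0.007],"angular":[0,0,0]},{"xyz":[0,0.0005,-0.007],"angular":[0,0,0]},{"xyz":[0,0.0005,-0.007],"angular":[0,0,0]},{"xyz":[0,0.0005,-0.007],"angular":[0,0,0]},{"xyz":[0,0.0005,-0.007],"angular":[0,0,0]},{"xyz":[0,0.0005,-0.007],"angular":[0,0,0]}]'
python3 w.py -.094 -.006
```

```text
clock: 17.0
tool_pos: [0.52, -0.0428, 0.2374]
orientation: [[0.853, 0.497, -0.158], [0.138, 0.077, 0.987], [0.503, -0.864, -0.003]]
contact_force: [-6.3, 0.4, 3.6]
width: 0.0248
wheel bottom in panel mm [  1.5 -61.1  -6.1] F panel [-3.6  1.4  6.2]
t 17.0 pos [ 0.52   -0.0428  0.2374] F [-6.3  0.4  3.6] w 0.0248 | need xyz [-0.0022  0.     -0.0666] ang [0.0005 0.0001 0.0005] q [-0.38 -0.14 -0.63  0.63  0.26 -0.47]
```

```bash
python3 -m inch '[{"xyz":[-0.001,0.0006,-0.007],"angular":[0.0003,0,0.0003]},{"xyz":[-0.001,0.0006,-0.007],"angular":[0,0,0]},{"xyz":[0,0.0005,-0.007],"angular":[0,0,0]},{"xyz":[0,0.0005,-0.007],"angular":[0,0,0]},{"xyz":[0,0.0005,-0.007],"angular":[0,0,0]},{"xyz":[0,0.0005,-0.007],"angular":[0,0,0]},{"xyz":[0,0.0005,-0.007],"angular":[0,0,0]},{"xyz":[0,0.0005,-0.007],"angular":[0,0,0]},{"xyz":[0,0.0005,-0.005],"angular":[0,0,0]}]'
python3 w.py -.094 -.006
python3 - <<'E'
import cv2,numpy as np
from workcell import cams
t=cams.camera("top");s=cams.camera("scene")
cv2.imwrite("pics/end.png",np.hstack([cv2.resize(t[140:230,205:315],(400,327),interpolation=2),cv2.resize(s[130:212,200:300],(400,327),interpolation=2)]))
E
```

```text
clock: 17.9
tool_pos: [0.5257, -0.0776, 0.2377]
orientation: [[0.854, 0.497, -0.154], [0.137, 0.069, 0.988], [0.502, -0.865, -0.009]]
contact_force: [-5.9, -0.6, 2.8]
width: 0.0255
wheel bottom in panel mm [  1.6 -97.2  -5.9] F panel [-3.8  0.3  5.4]
t 17.9 pos [ 0.5257 -0.0776  0.2377] F [-5.9 -0.6  2.8] w 0.0255 | need xyz [-0.0027  0.0001  0.0039] ang [0.0016 0.     0.0003] q [-0.45 -0.12 -0.6   0.64  0.28 -0.54]
```

View pics/end.png

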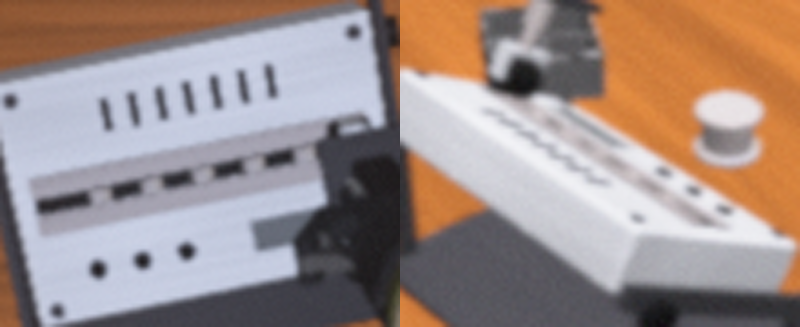

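At the far end the five clip crowns (left crop x≈101, 152, 204, 256, 305) look equal and much shorter than before, and contact was kept throughout. I lift off square to the face.

```bash
python3 -m inch '[{"xyz":[0,-0.01,0],"angular":[0,0,0]},{"xyz":[0,-0.02,0],"angular":[0,0,0]},{"xyz":[0,-0.04,0],"angular":[0,0,0]},{"xyz":[0,-0.06,0],"angular":[0,0,0]},{"xyz":[0,-0.06,0],"angular":[0,0,0]},{"xyz":[0,-0.06,0],"angular":[0,0,0]},{"xyz":[0,0,0],"angular":[0,0,0]}]'
python3 - <<'E'
from h import *
import cv2
to([.45,.0,.37],GR)
t=cams.camera("top")
a=cv2.imread("pics/top0.png")
f=lambda i:cv2.resize(i[165:205,208:312],(728,280),interpolation=2)
cv2.imwrite("pics/clips.png",np.vstack([f(a),f(t)]))
E
```

```text
clock: 18.7
tool_pos: [0.461, -0.0869, 0.3506]
orientation: [[0.854, 0.497, -0.154], [0.138, 0.068, 0.988], [0.501, -0.865, -0.011]]
contact_force: [1.2, -0.6, -2.7]
width: 0.0252
t 18.7 pos [ 0.461  -0.0869  0.3506] F [ 1.2 -0.6 -2.7] w 0.0252 | need xyz [ 0.0247 -0.0327  0.1748] ang [-0.0173  0.0709  0.0825] q [-0.56 -0.28 -0.43  0.99  0.33 -0.65]
```

View pics/clips.png

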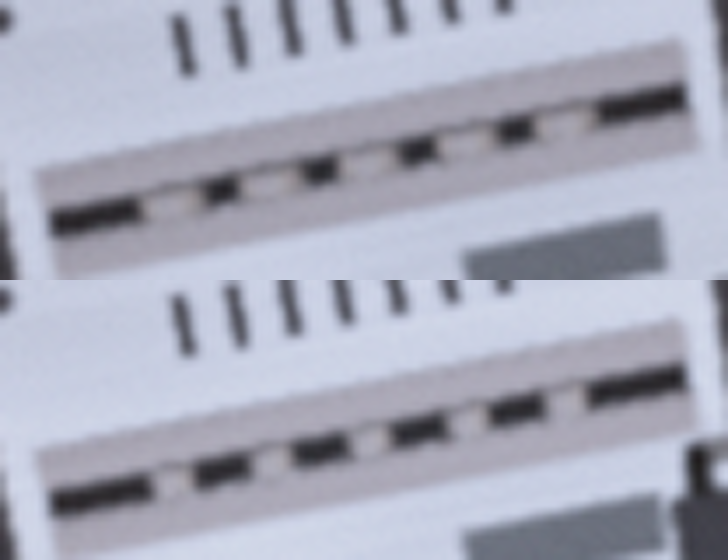

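Before and after: all five clips are uniformly sunk. I turn the tool upright, then move over the rest.

```bash
python3 -m inch '[{"xyz":[0,-0.04,0],"angular":[0,0,0]},{"xyz":[0,0,0],"angular":[-0.0025,0.0101,0.0118]},{"xyz":[0,0,0],"angular":[-0.0025,0.0101,0.0118]},{"xyz":[0,0,0],"angular":[-0.0025,0.0101,0.0118]},{"xyz":[0,0,0],"angular":[-0.0025,0.0101,0.0118]},{"xyz":[0,0,0],"angular":[-0.0025,0.0101,0.0118]},{"xyz":[0,0,0],"angular":[-0.0025,0.0101,0.0118]},{"xyz":[0,0,0],"angular":[-0.0025,0.0101,0.0118]},{"xyz":[0,0,0],"angular":[0,0,0]}]'
python3 -c "
from h import *
to(REST+[0,0,.0397+.2],GR)"
```

```text
clock: 19.65
tool_pos: [0.4524, -0.0864, 0.3534]
orientation: [[0.95, -0.032, 0.31], [-0.31, 0.005, 0.951], [-0.032, -0.999, -0.005]]
contact_force: [0.0, 0.1, -3.6]
width: 0.0253
t 19.65 pos [ 0.4524 -0.0864  0.3534] F [ 0.   0.1 -3.6] w 0.0253 | need xyz [-0.1873  0.0296  0.7291] ang [ 0.0008 -0.0025 -0.0051] q [-0.36  0.11  0.03  1.53 -0.01 -0.04]
```

```bash
python3 -m inch '[{"xyz":[-0.018,0,0.07],"angular":[0.0008,-0.0025,-0.0051]},{"xyz":[-0.018,0,0.07],"angular":[0,0,0]},{"xyz":[-0.018,0,0.07],"angular":[0,0,0]},{"xyz":[-0.018,0,0.07],"angular":[0,0,0]},{"xyz":[-0.018,0,0.07],"angular":[0,0,0]},{"xyz":[-0.018,0,0.07],"angular":[0,0,0]},{"xyz":[-0.018,0,0.07],"angular":[0,0,0]},{"xyz":[-0.018,0,0.07],"angular":[0,0,0]},{"xyz":[-0.018,0,0.07],"angular":[0,0,0]},{"xyz":[-0.018,0,0.07],"angular":[0,0,0]},{"xyz":[0,0,0.02],"angular":[0,0,0]},{"xyz":[0,0,0],"angular":[0,0,0]},{"xyz":[0,0,0],"angular":[0,0,0]}]'
python3 -c "
from h import *
to(REST+[0,0,.0397+.13],GR)"
```

```text
clock: 20.95
tool_pos: [0.4736, 0.3001, 0.3409]
orientation: [[0.961, 0.012, 0.278], [-0.278, 0.011, 0.961], [0.008, -1.0, 0.014]]
contact_force: [-0.4, -0.1, -2.9]
width: 0.0249
t 20.95 pos [0.4736 0.3001 0.3409] F [-0.4 -0.1 -2.9] w 0.0249 | need xyz [ 0.0091  0.1422 -0.0216] ang [-0.0022  0.0028  0.0013] q [0.42 0.27 0.2  1.49 0.01 0.7 ]
```

```bash
python3 -m inch '[{"xyz":[0.0045,0,-0.011],"angular":[-0.0022,0.0028,0.0013]},{"xyz":[0.0045,0,-0.01],"angular":[0,0,0]},{"xyz":[0,0.045,0],"angular":[0,0,0]},{"xyz":[0,0.045,0],"angular":[0,0,0]},{"xyz":[0,0.045,0],"angular":[0,0,0]},{"xyz":[0,0,0],"angular":[0,0,0]},{"xyz":[0,0,0],"angular":[0,0,0]}]'
python3 -c "
from h import *
to(REST+[0,0,.0397+.1],GR)"
```

```text
clock: 21.65
tool_pos: [0.4773, 0.2787, 0.2741]
orientation: [[0.952, 0.003, 0.307], [-0.307, -0.001, 0.952], [0.003, -1.0, -0.0]]
contact_force: [-0.6, 0.2, -2.3]
width: 0.0251
t 21.65 pos [0.4773 0.2787 0.2741] F [-0.6  0.2 -2.3] w 0.0251 | need xyz [-0.0096  0.0687  0.0193] ang [ 0.     -0.0021  0.0006] q [ 0.38  0.26  0.04  1.34 -0.    0.7 ]
```

```bash
python3 -m inch '[{"xyz":[-0.009,0,0.018],"angular":[0,-0.0021,0.0006]},{"xyz":[0,0,0],"angular":[0,0,0]},{"xyz":[0,0.03,0],"angular":[0,0,0]},{"xyz":[0,0.03,0],"angular":[0,0,0]},{"xyz":[0,0,0],"angular":[0,0,0]},{"xyz":[0,0,0],"angular":[0,0,0]},{"xyz":[0,0,0],"angular":[0,0,0]}]'
python3 -c "
from h import *
to(REST+[0,0,.0397+.09],GR)"
```

```text
clock: 22.35
tool_pos: [0.4795, 0.291, 0.2518]
orientation: [[0.956, 0.011, 0.293], [-0.293, 0.005, 0.956], [0.009, -1.0, 0.008]]
contact_force: [0.2, 0.1, -2.9]
width: 0.0252
t 22.35 pos [0.4795 0.291  0.2518] F [ 0.2  0.1 -2.9] w 0.0252 | need xyz [-0.0066  0.044  -0.0057] ang [-0.0013  0.0003  0.0014] q [ 0.4   0.28 -0.    1.28  0.    0.7 ]
```

```bash
python3 -m inch '[{"xyz":[-0.006,0.012,-0.005],"angular":[-0.0013,0.0003,0.0014]},{"xyz":[0,0.012,0],"angular":[0,0,0]},{"xyz":[0,0.012,0],"angular":[0,0,0]},{"xyz":[0,0,0],"angular":[0,0,0]},{"xyz":[0,0,0],"angular":[0,0,0]},{"xyz":[0,0,0],"angular":[0,0,0]}]'
python3 -c "
from h import *
to(REST+[0,0,.0397+.04],GR)"
```

```text
clock: 22.95
tool_pos: [0.4763, 0.2897, 0.2337]
orientation: [[0.956, 0.001, 0.295], [-0.295, 0.0, 0.956], [0.001, -1.0, 0.0]]
contact_force: [-0.6, 0.9, -3.1]
width: 0.025
t 22.95 pos [0.4763 0.2897 0.2337] F [-0.6  0.9 -3.1] w 0.025 | need xyz [-0.0009  0.108  -0.0011] ang [-0.0001 -0.      0.0002] q [ 0.4   0.28 -0.03  1.25 -0.    0.7 ]
```

```bash
python3 -m inch '[{"xyz":[0,0.012,0],"angular":[0,0,0]},{"xyz":[0,0.012,0],"angular":[0,0,0]},{"xyz":[0,0.012,0],"angular":[0,0,0]},{"xyz":[0,0.012,0],"angular":[0,0,0]},{"xyz":[0,0,0],"angular":[0,0,0]},{"xyz":[0,0,0],"angular":[0,0,0]}]'
python3 -c "
from h import *
to(REST+[0,0,.0397+.01],GR)"
```

```text
clock: 23.55
tool_pos: [0.4762, 0.2896, 0.2072]
orientation: [[0.956, 0.001, 0.295], [-0.295, -0.0, 0.956], [0.001, -1.0, 0.0]]
contact_force: [0.3, -0.2, -2.6]
width: 0.0248
t 23.55 pos [0.4762 0.2896 0.2072] F [ 0.3 -0.2 -2.6] w 0.0248 | need xyz [-0.0008  0.1151 -0.0007] ang [-0.     -0.      0.0001] q [ 0.4   0.29 -0.09  1.19 -0.    0.7 ]
```

```bash
python3 -m inch '[{"xyz":[0,0.014,0],"angular":[0,0,0]},{"xyz":[0,0.014,0],"angular":[0,0,0]},{"xyz":[0,0.014,0],"angular":[0,0,0]},{"xyz":[0,0.014,0],"angular":[0,0,0]},{"xyz":[0,0.014,0],"angular":[0,0,0]},{"xyz":[0,0.014,0],"angular":[0,0,0]},{"xyz":[0,0.014,0],"angular":[0,0,0]},{"xyz":[0,0.006,0],"angular":[0,0,0]},{"xyz":[0,0,0],"angular":[0,0,0]},{"xyz":[0,0,0],"angular":[0,0,0]}]'
python3 -c "
from h import *
to(REST+[0,0,.0397],GR)"
```

```text
clock: 24.55
tool_pos: [0.4761, 0.2895, 0.1501]
orientation: [[0.956, 0.0, 0.295], [-0.295, -0.0, 0.956], [0.0, -1.0, -0.0]]
contact_force: [-0.2, 0.9, -2.8]
width: 0.025
t 24.55 pos [0.4761 0.2895 0.1501] F [-0.2  0.9 -2.8] w 0.025 | need xyz [-0.0004  0.0208 -0.0005] ang [ 0.0001 -0.      0.    ] q [ 0.4   0.33 -0.18  1.06 -0.    0.7 ]
```

```bash
python3 -m inch '[{"xyz":[0,0.006,0],"angular":[0,0,0]},{"xyz":[0,0.006,0],"angular":[0,0,0]},{"xyz":[0,0.005,0],"angular":[0,0,0]},{"xyz":[0,0.003,0],"angular":[0,0,0]},{"xyz":[0,0.0015,0],"angular":[0,0,0]},{"xyz":[0,0,0],"angular":[0,0,0]},{"xyz":[0,0,0],"angular":[0,0,0]}]'
python3 -c "
from h import *
to(REST+[0,0,.0397],GR)"
```

```text
clock: 25.25
tool_pos: [0.477, 0.2898, 0.1398]
orientation: [[0.956, 0.003, 0.295], [-0.295, 0.001, 0.956], [0.002, -1.0, 0.001]]
contact_force: [0.2, -0.8, -3.3]
width: 0.025
t 25.25 pos [0.477  0.2898 0.1398] F [ 0.2 -0.8 -3.3] w 0.025 | need xyz [-0.002   0.0002 -0.0017] ang [-0.0002 -0.      0.0004] q [ 0.4   0.34 -0.2   1.03 -0.    0.7 ]
```

```bash
python3 -m inch '[{"xyz":[-0.001,0.002,-0.001],"angular":[0,0,0.0003]},{"xyz":[0,0.001,0],"angular":[0,0,0]},{"xyz":[0,0,0],"angular":[0,0,0]},{"xyz":[0,0,0],"angular":[0,0,0]}]'
python3 -c "
from h import *
to(REST+[0,0,.0397],GR)"
```

```text
clock: 25.65
tool_pos: [0.477, 0.2898, 0.1398]
orientation: [[0.956, 0.003, 0.295], [-0.295, 0.002, 0.956], [0.002, -1.0, 0.003]]
contact_force: [-0.7, -0.9, -1.3]
width: 0.0248
t 25.65 pos [0.477  0.2898 0.1398] F [-0.7 -0.9 -1.3] w 0.0248 | need xyz [-0.002   0.0002 -0.0017] ang [-0.0005 -0.      0.0003] q [ 0.4   0.33 -0.2   1.03  0.    0.7 ]
```

The weight is coming off the wrist and the collar no longer sinks, so it is seated. I release.

```bash
python3 -m inch '[{"xyz":[0,0,0],"angular":[0,0,0]},{"xyz":[0,0,0],"angular":[0,0,0]},{"xyz":[0,0,0],"angular":[0,0,0]},{"xyz":[0,0,0],"angular":[0,0,0]},{"xyz":[0,0,0],"angular":[0,0,0]},{"xyz":[0,0,0],"angular":[0,0,0]},{"xyz":[0,0,0],"angular":[0,0,0]},{"xyz":[0,0,0],"angular":[0,0,0]},{"xyz":[0,0,0],"angular":[0,0,0]},{"xyz":[0,0,0],"angular":[0,0,0]}]' -1 20
python3 -m inch '[{"xyz":[0,-0.02,0],"angular":[0,0,0]},{"xyz":[0,-0.03,0],"angular":[0,0,0]},{"xyz":[0,-0.04,0],"angular":[0,0,0]},{"xyz":[0,-0.05,0],"angular":[0,0,0]},{"xyz":[0,-0.05,0],"angular":[0,0,0]},{"xyz":[0,-0.05,0],"angular":[0,0,0]},{"xyz":[0,-0.05,0],"angular":[0,0,0]},{"xyz":[0,0,0],"angular":[0,0,0]},{"xyz":[0,0,0],"angular":[0,0,0]},{"xyz":[0,0,0],"angular":[0,0,0]}]'
python3 - <<'E'
import cv2,numpy as np
from workcell import cams
t=cams.camera("top");s=cams.camera("scene")
r=cv2.imread("pics/scene0.png")
f=lambda i:cv2.resize(i[180:280,280:400],(400,333),interpolation=2)
cv2.imwrite("pics/final.png",np.hstack([f(r),f(s)]))
E
```

```text
clock: 26.65
tool_pos: [0.4779, 0.2902, 0.1402]
orientation: [[0.956, 0.005, 0.295], [-0.295, 0.003, 0.956], [0.004, -1.0, 0.004]]
contact_force: [0.0, 0.3, 0.1]
width: 0.0853
clock: 27.65
tool_pos: [0.4764, 0.2894, 0.296]
orientation: [[0.956, 0.007, 0.295], [-0.295, 0.004, 0.956], [0.005, -1.0, 0.006]]
contact_force: [0.5, 0.2, 0.2]
width: 0.0852
```

View pics/final.png

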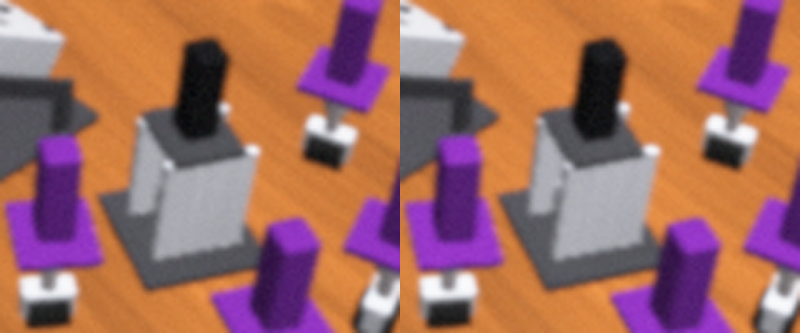

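The tool hangs as it did at the start, to the pixel, with the gripper clear above it. I hand in.

```bash
python3 -c "
from workcell import order
print(order.job_done())"
```

```text
the job is handed in; nothing more can be done
None
```

The roller went along the whole seam in one pass and is back in its rest; I handed the job in at about 27.7 s. The hand-in gives no verdict, so what follows rests on my own readings.

- **Rolling:** I set the wheel on the +y end, 98 mm from the middle, and rolled it to −97 mm without lifting. The plunger was in by an estimated 5.4–6.2 mm at my stops, with about 8–10 N of contact, centred within about 2 mm and square within about 1°.
- **Clips:** the before-and-after crops of the seam show all five clips equally sunk. That is judged by eye, as the clip depths could not be read directly.
- **Tool in its rest:** it came down within about 1 mm of where I picked it up, and the last picture matches the first one of the tool and rest. The wrist force was back near zero and the gripper was clear, about 0.16 m up.
- **Failed or disagreed:** no check failed. The two camera fits of the rest differed by about 1–2 mm. Some arm moves missed by up to about 10 mm and I corrected them before each contact. I did not measure the tray, spool or bottle at the end; the arm registered no contact with them.

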